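Dial in the code and spring the cash box

TASK

Open the petty-cash box with a fingertip: flick the left and the right code wheel forward (top away from you), each by just the clicks it needs to bring its notched ridge to the top on the index lines as on the middle wheel, then push the release tab away from you so that the lid springs up by itself, and leave it so. Grip and lift nothing, leave the box standing where it is, and do not disturb the things around it.

Things in the scene. Friction and masses are not known exactly. Their poses are not given: they have to be found in the camera images.
- cash_box: Grey steel petty-cash box, 210 (x) x 250 (y) x 80 mm, 3 to 5 kg, loose on four rubber feet. Origin: centre of its underside; x to its rear (away from the robot), y left, z up. Its front 75 mm (x -105 to -30) is a fixed black lock deck, top at z = 80 mm; behind it is the lid with a folded wire handle (highest point z = 90 mm when shut).
- wheel_left (a joint): The left code wheel, axle along the box's y at x = -69, y = 80, z = 69 mm of the box, 20 mm wide. Angle in rad: 0 (or any whole turn) = its notched ridge exactly at the top, on the index lines; it grows as the top of the wheel rolls away from the robot (box +x). One click = 0.785 rad (8 ridges, 8 clicks a turn). It starts at rest on a click, 1 to 3 clicks short (about -0.785, -1.571 or -2.356).
- index_left (a point): Top dead centre of the left wheel: over its axle, midway across its width, 30 mm from the axle and 19 mm above the deck; fixed to the box. At rest on a click one ridge is at the top and its neighbours stand 45 degrees before and behind it: the near one's rounding is centred 18 mm nearer the robot and 7 mm above the deck, its crest 11 mm above the deck.
- notch_left (a point): Middle of the notched ridge of the left wheel at the tip radius of 30 mm; turns with the wheel and coincides with index_left when the wheel is on its code. All wheels are alike: eight round-topped ridges parallel to the axle, 8 mm thick, centre of the rounding at radius 26 mm, with a drum of radius 20 mm between them; one ridge has an 8 mm notch cut through its middle.
- wheel_middle (a joint): The middle code wheel, axle along the box's y at x = -69, y = 30, z = 69 mm of the box, 20 mm wide. Angle in rad: 0 (or any whole turn) = its notched ridge exactly at the top, on the index lines; it grows as the top of the wheel rolls away from the robot (box +x). One click = 0.785 rad (8 ridges, 8 clicks a turn). It starts at rest on a click, at 0.
- index_middle (a point): Top dead centre of the middle wheel: over its axle, midway across its width, 30 mm from the axle and 19 mm above the deck; fixed to the box. One click of any wheel: a fingertip 3 to 5 mm above the deck catches the near ridge and pushes it along its arc to the top (18 mm along box +x while rising 8 mm), then lifts off; it takes 1 to 3 N, and a spring roller pulls the released wheel onto the nearest click.
- notch_middle (a point): Middle of the notched ridge of the middle wheel at the tip radius of 30 mm; turns with the wheel and coincides with index_middle when the wheel is on its code. 
- wheel_right (a joint): The right code wheel, axle along the box's y at x = -69, y = -20, z = 69 mm of the box, 20 mm wide. Angle in rad: 0 (or any whole turn) = its notched ridge exactly at the top, on the index lines; it grows as the top of the wheel rolls away from the robot (box +x). One click = 0.785 rad (8 ridges, 8 clicks a turn). It starts at rest on a click, 1 or 2 clicks short (about -0.785 or -1.571).
- index_right (a point): Top dead centre of the right wheel: over its axle, midway across its width, 30 mm from the axle and 19 mm above the deck; fixed to the box. Wheels turn both ways without end stops; the free gap between neighbouring wheels is 30 mm.
- notch_right (a point): Middle of the notched ridge of the right wheel at the tip radius of 30 mm; turns with the wheel and coincides with index_right when the wheel is on its code. 
- release (a joint): Travel of the release slide in m: 0 at rest, 0.012 fully pushed away from the robot (box +x). A spring brings it back; pushing takes about 2 to 4 N. While any wheel is off its code it stops dead after about 2 to 3 mm; with all three on code it goes all the way, and beyond about 9 mm the lid is free.
- release_tab (a point): Top centre of the release slide's upright steel thumb tab on the right of the deck: 10 mm (x) x 26 mm (y), its top 13 mm above the deck, the underside 1 mm above the deck. Push its near face along box +x.
- lid (a joint): Lid angle in rad: 0 shut, 0.4 fully sprung. The hinge is along the rear top edge; once released a spring with a damper raises the front edge slowly by about 50 mm in 1 to 2 s and holds it there; it does not latch again unless pushed down.
- eraser: Bystander: white block eraser in a card sleeve, 21x52x11 mm, lying just right of the box.
- note_pad: Bystander: block of sticky notes, 36x48x13 mm, lying behind the box.
- correction_tape: Bystander: correction-tape roller, 27x79x14 mm, lying behind the box.
- nasal_spray: Bystander: small white pump bottle, 31 mm wide, 107 mm tall, standing left of the box.
- tape_roll: Bystander: roll of tape lying flat, 53 mm wide, 18 mm high, just left of the box.

How it is judged:
By the outcome, as a careful person would: the job done as asked, in the order asked, and still so for the second after the job is handed in, with the robot touching nothing.
It also fails if it takes over 58 s, if anything falls off the work surface, if the arm or the gripper's body presses on something with over 40 N, if the wrist force passes 120 N, or if a joint passes its speed limit or range.

ROBOT

A 6-joint arm with a two-finger parallel gripper is mounted at the origin on a cart in front of the work surface, level with it; the furniture and walls round the work are solid. World frame = base frame: x ahead of the robot, y to its left, z up, the work surface at z = 0. Lengths are in m, angles in rad, forces in N, time in s.
With the tool pointing down it reaches from about 0.375 to 0.9 m from the base axis. Payload 3.1 kg.
Tool frame: the origin (TCP) lies midway between the tips of the shut fingers; the grasp point (between the pads) lies 19 mm behind it (manip.grasp_offset is the distance from the TCP to the grasp point, in m); z points along the fingers, y is the line along which they close (so a half turn about z gives the same grasp; the last joint's range is limited). The gripper opens to 85 mm and grips with 20 to 120 N. Pads are 22 mm wide; open, the fingers measure 114 mm over their backs; the gripper's body (76 mm by 85 mm) begins 54 mm behind the grasp point. The pads swing forward as they close: fully open they stand 13 mm farther back than shut.
Start: joints at [1.161, 0.527, 1.433, -0, 1.181, -0.178], TCP at [0.144, 0.608, 0.231] pointing down, gripper open.
Joint ranges: [-3.08, 3.08], [-0.75, 2.2], [0.22, 2.44], [-1.43, 4.57], [0, 2.65], [-2.85, 2.85]. Speed limits (rad/s): [2.79, 2.79, 3.14, 3.14, 3.14, 3.14].

INTERFACE

Orientations are given as a unit quaternion [x, y, z, w].
In Python, from station import sensors, cams, order, manip gives the robot as it stands.
- The arm moves only by the tool move_arm, never from a script. Its argument "targets" is a list of rows, each an object of numbers: "dx", "dy", "dz": the shift along the world's x, y, z normalised to -1 to 1, where 1 is 25 mm; "rx", "ry", "rz": the turn, a rotation vector about the world's x, y, z normalised to -1 to 1, where 1 is 30 degrees. A call has exactly 10 rows; each row shifts and turns the commanded pose from where the row before left it; what a row does not reach is not made up. A row lasts 1/8 s, in which the tool goes at most 62.5 mm and 10.7 degrees, less where a joint would pass 70% of its speed; a pose out of reach is approached as far as the arm can. A call with a number of a shift or a turn outside -1 to 1 is refused whole. A call with a gripper value outside its range is refused whole. "claw" is the opening in per cent of the stroke, from 0 (shut) to 100 (fully open), set as the call begins (left out, the last holds). The fingers move at their own pace and stop on an object; "newtons" is the grip in N (left out, the last holds). Time passes only in rows, so rows that do not move let the fingers close, or fill a call up. It gives the time, the measured TCP pose, the force, the opening and the grip force at its end, in the units of the state.
- sensors.sense(): the state, without advancing time (a new reading comes with each control period).
- cams.snapshot(name): name is "scene" or "top" or "wrist"; returns the picture (384x512x3 uint8, red, green, blue); there is no depth.
- cams.camera_model(name): a dict with "fx", "fy", "cx", "cy" (pixels), "extrinsics" (4x4, takes a point from world to camera coordinates). Camera axes: x right, y down, z forward; pixel columns grow to the right and rows downward; lengths in m; the calibration is good to about 2 mm. A picture is of the moment at which its call begins: read the wrist's pose just before it. camera_model takes no time and is no camera call; for the wrist camera it gives the pose at the moment of the call.
- order.sign_off(): hands the job in; it is judged then, once.
The state is a dict: "t": time; "q": joint angles; "qd": joint speeds; "tau": joint torques, N m; "tcp_pos": TCP position; "tool_rot": TCP orientation; "force": force on the tool from outside, world axes, zero at the start; "ft_torque": the same for the moment, N m; "finger_gap": opening from 0.0 (shut) to 1.0 (fully open); "gripper_force": force on a finger pad.
Only numpy, scipy, OpenCV 4.12 (cv2) and the standard library are available. Lean on these libraries where they do the work, as an engineer would, in place of code of your own. Each camera call takes 0.05 s, during which the arm holds its last target. There are 200 camera calls.

## Working session

There is one attempt and no reset: what is moved stays moved. The work goes in short steps, Python scripts to look and compute and a tool call to move; the robot and the scene stay as the last step left them, time stands still between calls to the robot, and variables do not carry over. Pictures are saved under pics/ and viewed, at most 10 in all, crops included, and the job is handed in when it is done.

Besides the shell and the picture viewer there is one more tool, called by a JSON object that holds its "fn" and its "kwargs", one argument or row to a line. move_arm: Moves the arm, as the interface text tells. Scaled input: -1 to 1 covers 25 mm each way for a shift and 30 degrees each way for a turn. Its arguments: {"type":"object","properties":{"targets":{"type":"array"},"claw":{"type":"number"},"newtons":{"type":"number"}},"required":["targets"]}

```bash
mkdir -p pics; python3 - <<'E'
from station import sensors,cams
import cv2,numpy as np
s=sensors.sense();print(s['t'],s['tcp_pos'],s['tool_rot'],s['finger_gap'])
for n in('top','scene'):
    im=cams.snapshot(n);cv2.imwrite(f'pics/{n}0.png',cv2.resize(im[:,:,::-1],(800,600),interpolation=cv2.INTER_CUBIC))
    np.save(f'pics/{n}0.npy',im)
    m=cams.camera_model(n);print(n,m['fx'],m['fy'],m['cx'],m['cy']);print(np.round(np.array(m['extrinsics']),4).tolist())
E
```

```text
0.0 [0.14325651 0.60761954 0.23033841] [ 1.15643641e-01  9.93290176e-01 -1.03912553e-03 -3.09100674e-04] 1.0019952257608804
top 419.6909846227861 419.6909846227861 255.60911816508772 194.9745168895257
[[-0.0158, -0.9996, 0.0222, -0.2431], [-0.9859, 0.0119, -0.1669, 0.6098], [0.1666, -0.0245, -0.9857, 0.8378], [0.0, 0.0, 0.0, 1.0]]
scene 467.29111824411194 467.29111824411194 252.85407689776426 181.59282260074542
[[0.7369, -0.6757, 0.0218, -0.5945], [-0.2721, -0.326, -0.9053, 0.1849], [0.6188, 0.6612, -0.4241, 0.7593], [0.0, 0.0, 0.0, 1.0]]
```

View pics/top0.png

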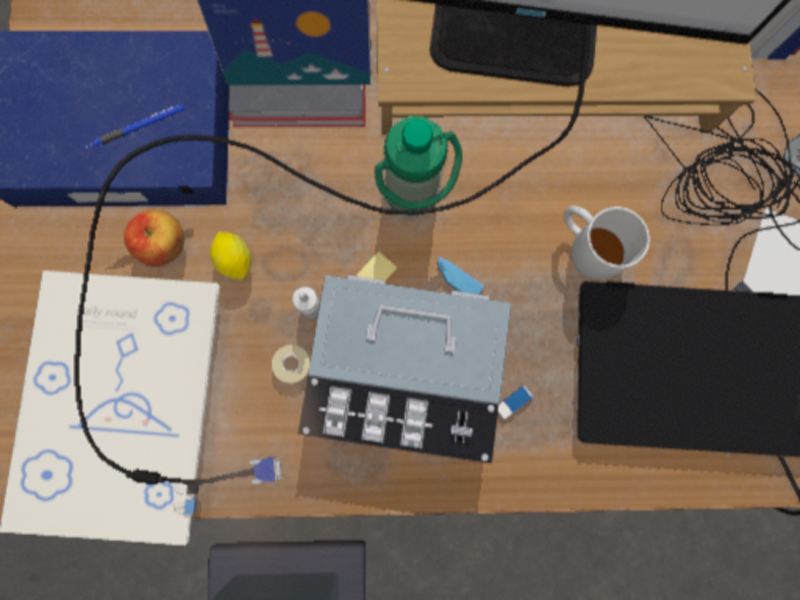

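View pics/scene0.png

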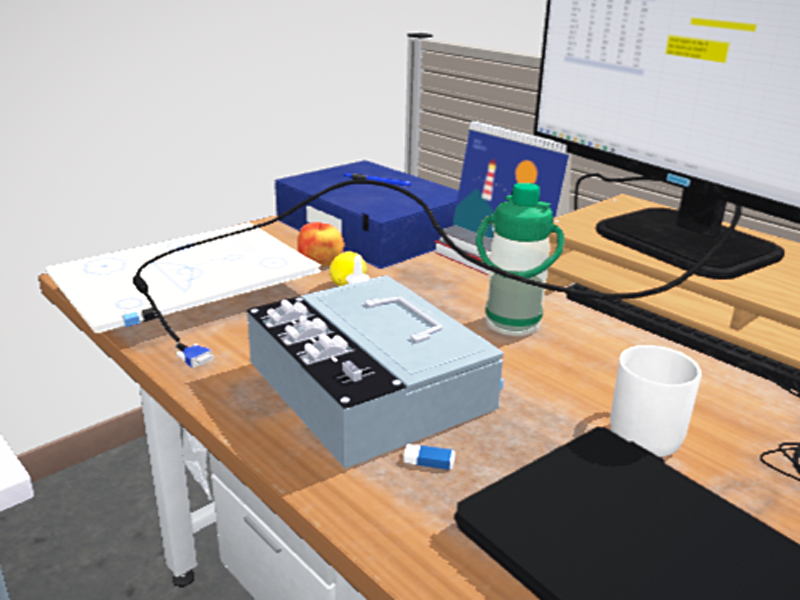

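The top view shows the box with its deck spanning about (303,433)-(491,461) at the near edge. The wheels are at (337,410), (375,417) and (414,422), the tab is at (461,428), and the tape roll, spray and eraser sit close beside the box. The scene view agrees. Next I cast the deck's black outline onto z=0.08.

```bash
cat > h.py <<'E'
import numpy as np,cv2
from station import sensors,cams
def cast(m,uv,z):
    E=np.array(m['extrinsics']);R,t=E[:3,:3],E[:3,3];C=-R.T@t
    uv=np.atleast_2d(uv).astype(float)
    d=np.c_[(uv[:,0]-m['cx'])/m['fx'],(uv[:,1]-m['cy'])/m['fy'],np.ones(len(uv))]@R
    return C+d*((z-C[2])/d[:,2])[:,None]
def proj(m,P):
    E=np.array(m['extrinsics']);p=np.atleast_2d(P)@E[:3,:3].T+E[:3,3]
    return np.c_[p[:,0]/p[:,2]*m['fx']+m['cx'],p[:,1]/p[:,2]*m['fy']+m['cy']]
E
python3 - <<'E'
from h import *
for n,box in(('top',(185,235,325,300)),('scene',(150,185,265,265))):
    im=np.load(f'pics/{n}0.npy');m=cams.camera_model(n)
    g=(im.max(2)<45).astype(np.uint8);k=np.zeros_like(g);x0,y0,x1,y1=box;k[y0:y1,x0:x1]=1;g*=k
    g=cv2.morphologyEx(g,cv2.MORPH_CLOSE,np.ones((5,5)))
    c=max(cv2.findContours(g,0,2)[0],key=cv2.contourArea)[:,0]
    P=cast(m,c,.08)
    r=cv2.minAreaRect((P[:,:2]*1000).astype(np.float32));print(n,c.min(0),c.max(0),r);print(cv2.boxPoints(r))
E
```

```text
top [208 244] [317 293] ((451.6777648925781, -258.5984191894531), (222.32733154296875, 70.46125793457031), 80.6781005859375)
[[ 398.90598 -362.58734]
 [ 468.43674 -374.00073]
 [ 504.44955 -154.6095 ]
 [ 434.9188  -143.1961 ]]
scene [159 191] [258 260] ((455.8072814941406, -250.555908203125), (250.10110473632812, 72.92745208740234), 80.5615463256836)
[[ 399.33038 -367.93396]
 [ 471.27057 -379.8932 ]
 [ 512.2842  -133.17786]
 [ 440.344   -121.21863]]
```

{"fn": "move_arm", "kwargs": {
  "targets": [
    {"dx": 1,"dy": -1,"rz": 0.13},
    {"dx": 1,"dy": -1},
    {"dx": 1,"dy": -1},
    {"dx": 1,"dy": -1},
    {"dx": 1,"dy": -1},
    {"dx": 1,"dy": -1},
    {"dx": 1,"dy": -1},
    {"dx": 1,"dy": -1},
    {"dx": 1,"dy": -1},
    {"dx": 1,"dy": -1}
  ],
  "claw": 0
}}

```text
schema error: expected keys dx, dy, dz, rx, ry, rz
```

{"fn": "move_arm", "kwargs": {
  "targets": [
    {"dy": -1},
    {"dy": -1},
    {"dy": -1},
    {"dy": -1},
    {"dy": -1},
    {"dy": -1},
    {"dy": -1},
    {"dy": -1},
    {"dy": -1},
    {"dy": -1}
  ]
}}

```text
schema error: expected keys dx, dy, dz, rx, ry, rz
```

{"fn": "move_arm", "kwargs": {
  "targets": [
    {"dy": -1},
    {"dy": -1},
    {"dy": -1},
    {"dy": -1},
    {"dy": -1},
    {"dy": -1},
    {"dy": -1},
    {"dy": -1},
    {"dy": -1},
    {"dy": -1}
  ]
}}

```text
schema error: expected keys dx, dy, dz, rx, ry, rz
```

{"fn": "move_arm", "kwargs": {
  "targets": [
    {"dy": -1},
    {"dy": -1},
    {"dy": -1},
    {"dy": -0.5},
    {},
    {},
    {},
    {},
    {},
    {}
  ]
}}

```text
schema error: expected keys dx, dy, dz, rx, ry, rz
```

```bash
python3 - <<'E'
from h import *
m=cams.camera_model('wrist');im=cams.snapshot('wrist');s=sensors.sense()
np.save('pics/w1.npy',im);np.save('pics/w1m.npy',m,allow_pickle=True)
cv2.imwrite('pics/w1.png',cv2.resize(im[:,:,::-1],(800,600),interpolation=cv2.INTER_CUBIC))
print(s['t'],s['tcp_pos'],s['tool_rot'],s['finger_gap'],s['force'],np.round(m['extrinsics'],3).tolist(),m['fx'])
E
```

```text
0.15 [0.1433383  0.60778051 0.2305727 ] [ 1.15631191e-01  9.93291879e-01 -7.89318205e-04 -2.19460635e-04] 1.0017568500363003 [-0.08316952 -0.09875861  0.03862281] [[0.23, 0.973, -0.002, -0.624], [0.926, -0.218, 0.307, -0.041], [0.299, -0.073, -0.952, 0.381], [0.0, 0.0, 0.0, 1.0]] 320.25700231967573
```

View pics/w1.png

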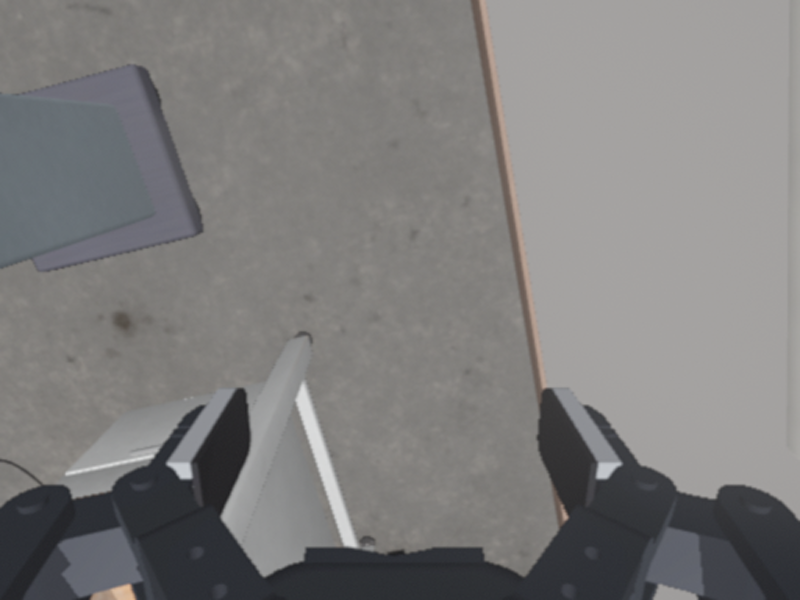

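The calls were refused because every key must be given. The arm is still at the start, and the wrist view shows only floor. I'll repeat the moves with full rows.

{"fn": "move_arm", "kwargs": {
  "targets": [
    {"dx": 1,"dy": -1,"dz": 0,"rx": 0,"ry": 0,"rz": 0.13},
    {"dx": 1,"dy": -1,"dz": 0,"rx": 0,"ry": 0,"rz": 0},
    {"dx": 1,"dy": -1,"dz": 0,"rx": 0,"ry": 0,"rz": 0},
    {"dx": 1,"dy": -1,"dz": 0,"rx": 0,"ry": 0,"rz": 0},
    {"dx": 1,"dy": -1,"dz": 0,"rx": 0,"ry": 0,"rz": 0},
    {"dx": 1,"dy": -1,"dz": 0,"rx": 0,"ry": 0,"rz": 0},
    {"dx": 1,"dy": -1,"dz": 0,"rx": 0,"ry": 0,"rz": 0},
    {"dx": 1,"dy": -1,"dz": 0,"rx": 0,"ry": 0,"rz": 0},
    {"dx": 1,"dy": -1,"dz": 0,"rx": 0,"ry": 0,"rz": 0},
    {"dx": 1,"dy": -1,"dz": 0,"rx": 0,"ry": 0,"rz": 0}
  ],
  "claw": 0
}}

```text
t: 1.4
tcp_pos: [0.3941, 0.3573, 0.2311]
tool_rot: [0.082, 0.997, -0.0, -0.0]
force: [0.4, 0.5, -0.1]
finger_gap: 0.002
gripper_force: 0.0
```

{"fn": "move_arm", "kwargs": {
  "targets": [
    {"dx": 1,"dy": -1,"dz": 0,"rx": 0,"ry": 0,"rz": 0},
    {"dx": 0,"dy": -1,"dz": 0,"rx": 0,"ry": 0,"rz": 0},
    {"dx": 0,"dy": -1,"dz": 0,"rx": 0,"ry": 0,"rz": 0},
    {"dx": 0,"dy": -1,"dz": 0,"rx": 0,"ry": 0,"rz": 0},
    {"dx": 0,"dy": -1,"dz": 0,"rx": 0,"ry": 0,"rz": 0},
    {"dx": 0,"dy": -1,"dz": 0,"rx": 0,"ry": 0,"rz": 0},
    {"dx": 0,"dy": -1,"dz": 0,"rx": 0,"ry": 0,"rz": 0},
    {"dx": 0,"dy": -1,"dz": 0,"rx": 0,"ry": 0,"rz": 0},
    {"dx": 0,"dy": -1,"dz": 0,"rx": 0,"ry": 0,"rz": 0},
    {"dx": 0,"dy": -1,"dz": 0,"rx": 0,"ry": 0,"rz": 0}
  ]
}}

```text
t: 2.65
tcp_pos: [0.4183, 0.1075, 0.2312]
tool_rot: [0.082, 0.997, -0.0, -0.0]
force: [0.3, -0.5, -0.3]
finger_gap: -0.001
gripper_force: 0.0
```

{"fn": "move_arm", "kwargs": {
  "targets": [
    {"dx": 0,"dy": -1,"dz": 0,"rx": 0,"ry": 0,"rz": 0},
    {"dx": 0,"dy": -1,"dz": 0,"rx": 0,"ry": 0,"rz": 0},
    {"dx": 0,"dy": -1,"dz": 0,"rx": 0,"ry": 0,"rz": 0},
    {"dx": 0,"dy": -1,"dz": 0,"rx": 0,"ry": 0,"rz": 0},
    {"dx": 0,"dy": -1,"dz": 0,"rx": 0,"ry": 0,"rz": 0},
    {"dx": 0,"dy": -1,"dz": 0,"rx": 0,"ry": 0,"rz": 0},
    {"dx": 0,"dy": -1,"dz": 0,"rx": 0,"ry": 0,"rz": 0},
    {"dx": 0,"dy": -1,"dz": 0,"rx": 0,"ry": 0,"rz": 0},
    {"dx": 0,"dy": -1,"dz": 0,"rx": 0,"ry": 0,"rz": 0},
    {"dx": 0,"dy": -1,"dz": 0,"rx": 0,"ry": 0,"rz": 0}
  ]
}}

```text
t: 3.9
tcp_pos: [0.4183, -0.1425, 0.2312]
tool_rot: [0.082, 0.997, 0.0, -0.0]
force: [0.5, -0.2, 0.4]
finger_gap: -0.004
gripper_force: 0.0
```

{"fn": "move_arm", "kwargs": {
  "targets": [
    {"dx": 0,"dy": -1,"dz": 0,"rx": 0,"ry": 0,"rz": 0},
    {"dx": 0,"dy": -1,"dz": 0,"rx": 0,"ry": 0,"rz": 0},
    {"dx": 0,"dy": -1,"dz": 0,"rx": 0,"ry": 0,"rz": 0},
    {"dx": 0,"dy": -1,"dz": 0,"rx": 0,"ry": 0,"rz": 0},
    {"dx": 0,"dy": 0,"dz": 0,"rx": 0,"ry": 0,"rz": 0},
    {"dx": 0,"dy": 0,"dz": 0,"rx": 0,"ry": 0,"rz": 0},
    {"dx": 0,"dy": 0,"dz": 0,"rx": 0,"ry": 0,"rz": 0},
    {"dx": 0,"dy": 0,"dz": 0,"rx": 0,"ry": 0,"rz": 0},
    {"dx": 0,"dy": 0,"dz": 0,"rx": 0,"ry": 0,"rz": 0},
    {"dx": 0,"dy": 0,"dz": 0,"rx": 0,"ry": 0,"rz": 0}
  ]
}}

```text
t: 5.15
tcp_pos: [0.4186, -0.2415, 0.2314]
tool_rot: [0.082, 0.997, -0.0, 0.0]
force: [0.1, -0.5, 0.0]
finger_gap: 0.004
gripper_force: 0.0
```

```bash
python3 - <<'E'
from h import *
m=cams.camera_model('wrist');im=cams.snapshot('wrist');s=sensors.sense()
np.save('pics/w1.npy',im);np.save('pics/w1m.npy',m,allow_pickle=True)
cv2.imwrite('pics/w2.png',cv2.resize(im[:,:,::-1],(800,600),interpolation=cv2.INTER_CUBIC))
print(s['t'],s['tcp_pos'],s['tool_rot'],s['force'],np.round(m['extrinsics'],3).tolist(),m['fx'])
E
```

```text
5.2 [ 0.4185809  -0.24159988  0.23134666] [ 8.16682391e-02  9.96659570e-01 -1.36546989e-05  2.30566084e-05] [-0.71409181 -0.0769851  -0.02083702] [[0.163, 0.987, -0.0, 0.17], [0.939, -0.155, 0.308, -0.471], [0.304, -0.05, -0.951, 0.241], [0.0, 0.0, 0.0, 1.0]] 320.25700231967573
```

View pics/w2.png

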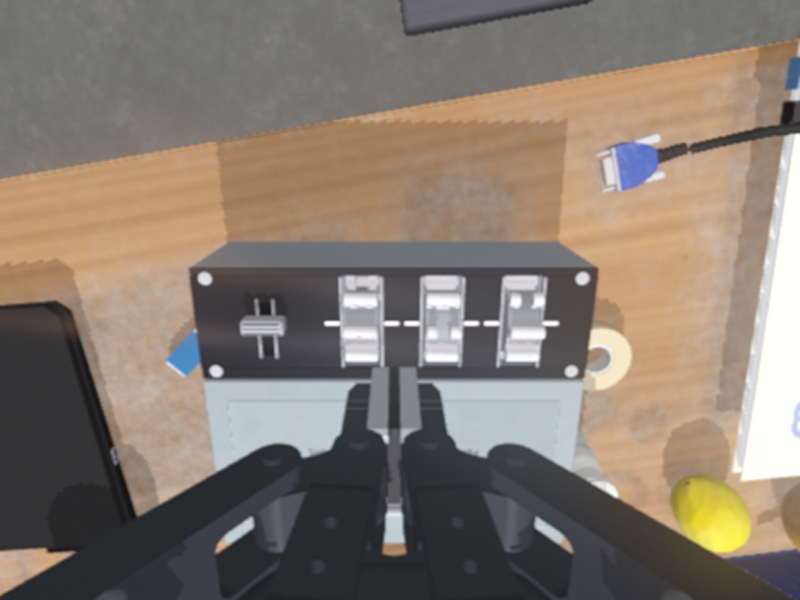

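```bash
python3 - <<'E'
from h import *
im=np.load('pics/w1.npy');m=np.load('pics/w1m.npy',allow_pickle=True).item()
c=im[165:250,150:385];cv2.imwrite('pics/w2c.png',cv2.resize(c[:,:,::-1],(799,289),interpolation=cv2.INTER_CUBIC))
k=.64
uv=np.array([[192,268],[596,268],[583,379],[207,379],[205,279],[582,279],[572,371],[217,371],[263,326]])*k
P=cast(m,uv,.08);P[8:]=cast(m,uv[8:],.093)
print((P*1000).round(1).tolist())
print('len',np.linalg.norm(P[0]-P[1]),np.linalg.norm(P[1]-P[2]),'scr',np.linalg.norm(P[4]-P[5]),np.linalg.norm(P[5]-P[6]))
c=P[4:8].mean(0);y=(P[5]-P[4]+P[6]-P[7])[:2];y/=np.linalg.norm(y);x=np.array([y[1],-y[0]])
print('deck centre',c,'corners c',P[:4].mean(0),'yaw deg',np.degrees(np.arctan2(x[1],x[0])))
o=P[:8].mean(0)[:2]+x*.0675
print('tab box',(P[8,:2]-o)@x,(P[8,:2]-o)@y)
for n,by in(('L',.08),('M',.03),('R',-.02)):
    w=o+x*-.069+y*by;print(n,w,proj(m,[[*w,.099]])/k)
np.save('pics/box.npy',np.r_[o,x,y])
E
```

```text
[[399.1, -362.0, 80.0], [439.0, -119.7, 80.0], [513.2, -131.1, 80.0], [473.2, -373.7, 80.0], [407.1, -356.1, 80.0], [444.6, -128.4, 80.0], [506.2, -137.8, 80.0], [468.6, -365.7, 80.0], [438.5, -324.1, 93.0]]
len 0.24557421153244985 0.07500404729068437 scr 0.2307759174408097 0.06226319577987101
deck centre [ 0.4566372 -0.2470118  0.08     ] corners c [ 0.45611003 -0.24660487  0.08      ] yaw deg -9.355358149948195
tab box -0.0725993032755858 -0.07919890057298529
L [ 0.46789814 -0.16762857] [[528.96221515 335.3594786 ]]
M [ 0.45977028 -0.21696353] [[444.78780171 335.35908029]]
R [ 0.45164242 -0.26629848] [[360.62087944 335.35868203]]
```

View pics/w2c.png

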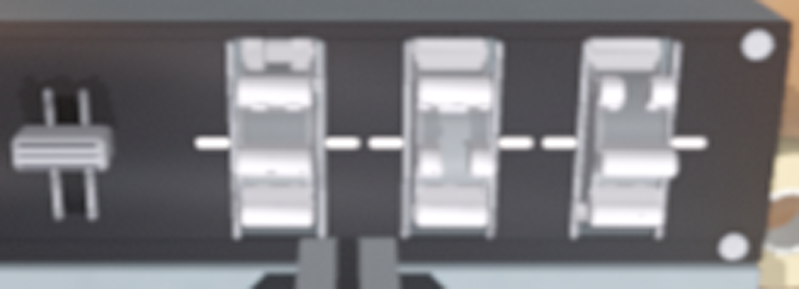

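The wrist view is aligned with the box, near side up, with the middle wheel's notch at the top, (453,163) in the crop. The left wheel's notch is on the near ridge (633,95), so it is 1 click short. The right wheel's notch is one ridge further down (277,55), so it is 2 clicks short. The measured size of 246 x 75 mm matches the deck.

I start with the left wheel.

{"fn": "move_arm", "kwargs": {
  "targets": [
    {"dx": 0.09,"dy": 0.79,"dz": -0.5,"rx": 0,"ry": 0,"rz": 0},
    {"dx": 0.09,"dy": 0.79,"dz": -0.5,"rx": 0,"ry": 0,"rz": 0},
    {"dx": 0.09,"dy": 0.79,"dz": -0.5,"rx": 0,"ry": 0,"rz": 0},
    {"dx": 0.09,"dy": 0.79,"dz": -0.5,"rx": 0,"ry": 0,"rz": 0},
    {"dx": 0,"dy": 0,"dz": -1,"rx": 0,"ry": 0,"rz": 0},
    {"dx": 0,"dy": 0,"dz": -1,"rx": 0,"ry": 0,"rz": 0},
    {"dx": 0,"dy": 0,"dz": -1,"rx": 0,"ry": 0,"rz": 0},
    {"dx": 0,"dy": 0,"dz": -0.5,"rx": 0,"ry": 0,"rz": 0},
    {"dx": 0,"dy": 0,"dz": -0.39,"rx": 0,"ry": 0,"rz": 0},
    {"dx": 0,"dy": 0,"dz": 0,"rx": 0,"ry": 0,"rz": 0}
  ]
}}

```text
t: 6.45
tcp_pos: [0.4275, -0.1627, 0.0838]
tool_rot: [0.082, 0.997, 0.0, -0.0]
force: [0.1, 0.2, -0.2]
finger_gap: -0.001
gripper_force: 0.0
```

```bash
python3 - <<'E'
from h import *
m=cams.camera_model('wrist');im=cams.snapshot('wrist');s=sensors.sense()
cv2.imwrite('pics/w3.png',cv2.resize(im[:,:,::-1],(800,600),interpolation=cv2.INTER_CUBIC))
print(s['t'],s['tcp_pos'],s['force'])
E
```

```text
6.5 [ 0.42772205 -0.16287429  0.08422297] [ 0.61352722  0.33959885 -0.22928674]
```

View pics/w3.png

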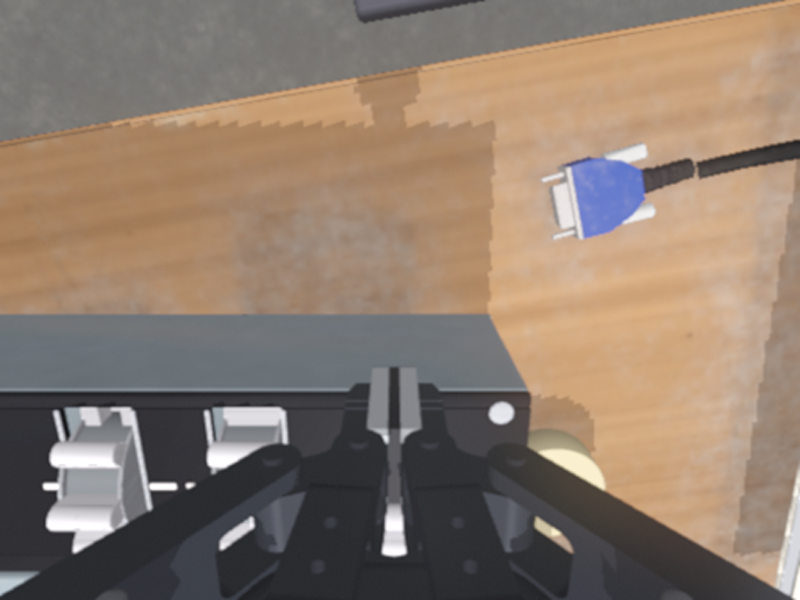

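The finger stands over the deck's near-left edge: tip back edge at (394,368), deck edge at row 390, screw at (501,412). The wheel spacing puts the left wheel's centre near column 405, so the finger is about 3 mm too far right. I'll check the tip depth numerically.

```bash
python3 - <<'E'
from h import *
m=cams.camera_model('wrist');s=sensors.sense();p=np.array(s['tcp_pos']);b=np.load('pics/box.npy');o,x,y=b[:2],b[2:4],b[4:]
print('tcp box',((p[:2]-o)@x,(p[:2]-o)@y))
for d in(-.011,-.005,0,.011):print(d,(proj(m,[[*(p[:2]+x*d),p[2]]])/.64).round(1))
for q in((-.105,.125),(-.069,.08)):print(q,(proj(m,[[*(o+x*q[0]+y*q[1]),.08]])/.64).round(1))
print(proj(m,[[*(o+x*-.069+y*.03),.099],[*(o+x*-.087+y*.03),.091],[*(o+x*-.087-y*.02),.091]])/.64)
P=cast(m,np.array([[501,412],[530,390]])*.64,.08)[:,:2]-o;print(P@x,P@y)
E
```

```text
tcp box (np.float64(-0.1094145601400288), np.float64(0.0781601292129246))
-0.011 [[391.9 357.2]]
-0.005 [[391.9 374.5]]
0 [[391.9 388.6]]
0.011 [[392.  418.7]]
(-0.105, 0.125) [[533.7 394.3]]
(-0.069, 0.08) [[397.3 485.2]]
[[239.86073534 525.40718004]
 [241.82073912 461.37781639]
 [ 86.01217089 461.40225061]]
[-0.09835332 -0.10659875] [0.11463702 0.12365148]
```

{"fn": "move_arm", "kwargs": {
  "targets": [
    {"dx": 0.18,"dy": 0.1,"dz": 0,"rx": 0,"ry": 0,"rz": 0},
    {"dx": 0.16,"dy": -0.01,"dz": 0,"rx": 0,"ry": 0,"rz": 0},
    {"dx": 0.1,"dy": -0.016,"dz": 0.08,"rx": 0,"ry": 0,"rz": 0},
    {"dx": 0.1,"dy": -0.016,"dz": 0.08,"rx": 0,"ry": 0,"rz": 0},
    {"dx": 0.1,"dy": -0.016,"dz": 0.06,"rx": 0,"ry": 0,"rz": 0},
    {"dx": 0.1,"dy": -0.016,"dz": 0.05,"rx": 0,"ry": 0,"rz": 0},
    {"dx": 0.1,"dy": -0.016,"dz": 0.03,"rx": 0,"ry": 0,"rz": 0},
    {"dx": 0.06,"dy": -0.01,"dz": 0.03,"rx": 0,"ry": 0,"rz": 0},
    {"dx": 0,"dy": 0,"dz": 0,"rx": 0,"ry": 0,"rz": 0},
    {"dx": 0,"dy": 0,"dz": 0,"rx": 0,"ry": 0,"rz": 0}
  ]
}}

```text
t: 7.75
tcp_pos: [0.45, -0.1627, 0.0922]
tool_rot: [0.082, 0.997, 0.0, -0.0]
force: [0.2, -0.1, 0.3]
finger_gap: -0.003
gripper_force: 0.0
```

{"fn": "move_arm", "kwargs": {
  "targets": [
    {"dx": -0.04,"dy": 0.01,"dz": 0.8,"rx": 0,"ry": 0,"rz": 0},
    {"dx": 0,"dy": 0,"dz": 1,"rx": 0,"ry": 0,"rz": 0},
    {"dx": -0.31,"dy": -0.79,"dz": 0.6,"rx": 0,"ry": 0,"rz": 0},
    {"dx": -0.31,"dy": -0.79,"dz": 0.6,"rx": 0,"ry": 0,"rz": 0},
    {"dx": -0.31,"dy": -0.79,"dz": 0.6,"rx": 0,"ry": 0,"rz": 0},
    {"dx": -0.31,"dy": -0.79,"dz": 0.6,"rx": 0,"ry": 0,"rz": 0},
    {"dx": 0,"dy": 0,"dz": 0,"rx": 0,"ry": 0,"rz": 0},
    {"dx": 0,"dy": 0,"dz": 0,"rx": 0,"ry": 0,"rz": 0},
    {"dx": 0,"dy": 0,"dz": 0,"rx": 0,"ry": 0,"rz": 0},
    {"dx": 0,"dy": 0,"dz": 0,"rx": 0,"ry": 0,"rz": 0}
  ]
}}

```text
t: 9.0
tcp_pos: [0.418, -0.2406, 0.1968]
tool_rot: [0.081, 0.997, 0.0, -0.001]
force: [-0.3, 0.2, 0.2]
finger_gap: 0.002
gripper_force: 0.0
```

```bash
python3 - <<'E'
from h import *
m=cams.camera_model('wrist');im=cams.snapshot('wrist');s=sensors.sense()
np.save('pics/w4.npy',im);np.save('pics/w4m.npy',m,allow_pickle=True)
cv2.imwrite('pics/w4.png',cv2.resize(im[150:300,90:410,::-1],(800,375),interpolation=cv2.INTER_CUBIC))
p=np.array(s['tcp_pos']);b=np.load('pics/box.npy');o,x,y=b[:2],b[2:4],b[4:]
print(s['t'],p,'tcp box',((p[:2]-o)@x,(p[:2]-o)@y))
for by in(.08,.03,-.02):print(((proj(m,[[*(o+x*-.069+y*by),.099]])-[90,150])*2.5).round(1))
E
```

```text
9.05 [ 0.41801226 -0.24077522  0.19686559] tcp box (np.float64(-0.1063318379755834), np.float64(-0.0002830497008261966))
[[645.2 204.5]]
[[493.9 204.5]]
[[342.6 204.4]]
```

View pics/w4.png

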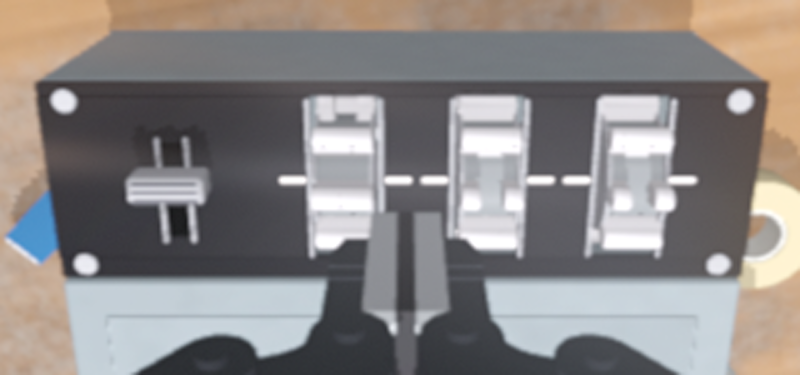

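The left wheel now matches the middle one, with its notch at the top (641,198), and nothing around it has moved. The right wheel still shows its notch two ridges short (343,108). I'll use the same flick on it twice.

{"fn": "move_arm", "kwargs": {
  "targets": [
    {"dx": -0.26,"dy": -0.74,"dz": -0.5,"rx": 0,"ry": 0,"rz": 0},
    {"dx": 0,"dy": 0,"dz": -1,"rx": 0,"ry": 0,"rz": 0},
    {"dx": 0,"dy": 0,"dz": -1,"rx": 0,"ry": 0,"rz": 0},
    {"dx": 0,"dy": 0,"dz": -1,"rx": 0,"ry": 0,"rz": 0},
    {"dx": 0,"dy": 0,"dz": -0.7,"rx": 0,"ry": 0,"rz": 0},
    {"dx": 0,"dy": 0,"dz": -0.31,"rx": 0,"ry": 0,"rz": 0},
    {"dx": 0.16,"dy": -0.026,"dz": 0,"rx": 0,"ry": 0,"rz": 0},
    {"dx": 0.16,"dy": -0.026,"dz": 0,"rx": 0,"ry": 0,"rz": 0},
    {"dx": 0.1,"dy": -0.016,"dz": 0.08,"rx": 0,"ry": 0,"rz": 0},
    {"dx": 0.1,"dy": -0.016,"dz": 0.08,"rx": 0,"ry": 0,"rz": 0}
  ]
}}

```text
t: 10.3
tcp_pos: [0.4255, -0.2626, 0.0893]
tool_rot: [0.082, 0.997, -0.001, 0.001]
force: [-0.6, 0.4, -0.5]
finger_gap: -0.001
gripper_force: 0.1
```

{"fn": "move_arm", "kwargs": {
  "targets": [
    {"dx": 0.1,"dy": -0.016,"dz": 0.06,"rx": 0,"ry": 0,"rz": 0},
    {"dx": 0.1,"dy": -0.016,"dz": 0.05,"rx": 0,"ry": 0,"rz": 0},
    {"dx": 0.1,"dy": -0.016,"dz": 0.03,"rx": 0,"ry": 0,"rz": 0},
    {"dx": 0.06,"dy": -0.01,"dz": 0.03,"rx": 0,"ry": 0,"rz": 0},
    {"dx": 0,"dy": 0,"dz": 0,"rx": 0,"ry": 0,"rz": 0},
    {"dx": -0.04,"dy": 0.006,"dz": 0.8,"rx": 0,"ry": 0,"rz": 0},
    {"dx": -0.84,"dy": 0.136,"dz": 0,"rx": 0,"ry": 0,"rz": 0},
    {"dx": 0,"dy": 0,"dz": 0,"rx": 0,"ry": 0,"rz": 0},
    {"dx": 0,"dy": 0,"dz": -0.7,"rx": 0,"ry": 0,"rz": 0},
    {"dx": 0,"dy": 0,"dz": -0.43,"rx": 0,"ry": 0,"rz": 0}
  ]
}}

```text
t: 11.55
tcp_pos: [0.412, -0.2601, 0.0839]
tool_rot: [0.082, 0.997, 0.0, 0.0]
force: [-0.1, -0.5, -0.7]
finger_gap: -0.001
gripper_force: 0.0
```

{"fn": "move_arm", "kwargs": {
  "targets": [
    {"dx": 0.16,"dy": -0.01,"dz": 0,"rx": 0,"ry": 0,"rz": 0},
    {"dx": 0.16,"dy": -0.026,"dz": 0,"rx": 0,"ry": 0,"rz": 0},
    {"dx": 0.1,"dy": -0.016,"dz": 0.08,"rx": 0,"ry": 0,"rz": 0},
    {"dx": 0.1,"dy": -0.016,"dz": 0.08,"rx": 0,"ry": 0,"rz": 0},
    {"dx": 0.1,"dy": -0.016,"dz": 0.06,"rx": 0,"ry": 0,"rz": 0},
    {"dx": 0.1,"dy": -0.016,"dz": 0.05,"rx": 0,"ry": 0,"rz": 0},
    {"dx": 0.1,"dy": -0.016,"dz": 0.03,"rx": 0,"ry": 0,"rz": 0},
    {"dx": 0.06,"dy": -0.01,"dz": 0.03,"rx": 0,"ry": 0,"rz": 0},
    {"dx": 0,"dy": 0,"dz": 0,"rx": 0,"ry": 0,"rz": 0},
    {"dx": -0.04,"dy": 0.006,"dz": 0.8,"rx": 0,"ry": 0,"rz": 0}
  ]
}}

```text
t: 12.8
tcp_pos: [0.4317, -0.2622, 0.1118]
tool_rot: [0.082, 0.997, 0.001, -0.001]
force: [0.6, -0.5, 0.3]
finger_gap: -0.0
gripper_force: 0.0
```

{"fn": "move_arm", "kwargs": {
  "targets": [
    {"dx": 0,"dy": 0,"dz": 1,"rx": 0,"ry": 0,"rz": 0},
    {"dx": -0.36,"dy": 0.5,"dz": 0.8,"rx": 0,"ry": 0,"rz": 0},
    {"dx": -0.36,"dy": 0.5,"dz": 0.8,"rx": 0,"ry": 0,"rz": 0},
    {"dx": 0,"dy": 0,"dz": 0.8,"rx": 0,"ry": 0,"rz": 0},
    {"dx": 0,"dy": 0,"dz": 0,"rx": 0,"ry": 0,"rz": 0},
    {"dx": 0,"dy": 0,"dz": 0,"rx": 0,"ry": 0,"rz": 0},
    {"dx": 0,"dy": 0,"dz": 0,"rx": 0,"ry": 0,"rz": 0},
    {"dx": 0,"dy": 0,"dz": 0,"rx": 0,"ry": 0,"rz": 0},
    {"dx": 0,"dy": 0,"dz": 0,"rx": 0,"ry": 0,"rz": 0},
    {"dx": 0,"dy": 0,"dz": 0,"rx": 0,"ry": 0,"rz": 0}
  ]
}}

```text
t: 14.05
tcp_pos: [0.4145, -0.238, 0.1976]
tool_rot: [0.082, 0.997, 0.0, -0.0]
force: [-0.9, -0.9, 0.6]
finger_gap: -0.0
gripper_force: 0.0
```

```bash
python3 - <<'E'
from h import *
m=cams.camera_model('wrist');im=cams.snapshot('wrist');s=sensors.sense()
cv2.imwrite('pics/w5.png',cv2.resize(im[150:300,90:410,::-1],(800,375),interpolation=cv2.INTER_CUBIC))
np.save('pics/w5m.npy',m,allow_pickle=True)
p=np.array(s['tcp_pos']);b=np.load('pics/box.npy');o,x,y=b[:2],b[2:4],b[4:]
print(s['t'],p,'tcp box',((p[:2]-o)@x,(p[:2]-o)@y))
for by in(.08,.03,-.02):print(((proj(m,[[*(o+x*-.069+y*by),.099]])-[90,150])*2.5).round(1))
E
```

```text
14.1 [ 0.41452296 -0.23796467  0.19770301] tcp box (np.float64(-0.11023160051177869), np.float64(0.0019229056950642368))
[[637.6 213.5]]
[[487.4 213.5]]
[[337.3 213.6]]
```

View pics/w5.png

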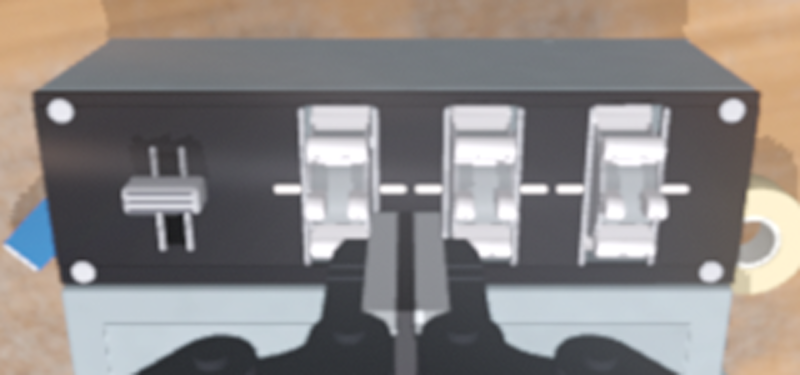

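All three wheels are now on code, with their notches in line at about row 205. The tab's top is at about (165,197) in the crop, roughly box (-73,-79) mm. I'll go down in front of the tab.

{"fn": "move_arm", "kwargs": {
  "targets": [
    {"dx": 0,"dy": -0.82,"dz": -0.3,"rx": 0,"ry": 0,"rz": 0},
    {"dx": 0,"dy": -0.82,"dz": -0.3,"rx": 0,"ry": 0,"rz": 0},
    {"dx": 0,"dy": -0.82,"dz": -0.3,"rx": 0,"ry": 0,"rz": 0},
    {"dx": 0,"dy": -0.82,"dz": -0.3,"rx": 0,"ry": 0,"rz": 0},
    {"dx": 0,"dy": 0,"dz": -1,"rx": 0,"ry": 0,"rz": 0},
    {"dx": 0,"dy": 0,"dz": -1,"rx": 0,"ry": 0,"rz": 0},
    {"dx": 0,"dy": 0,"dz": -0.9,"rx": 0,"ry": 0,"rz": 0},
    {"dx": 0,"dy": 0,"dz": -0.4,"rx": 0,"ry": 0,"rz": 0},
    {"dx": 0,"dy": 0,"dz": 0,"rx": 0,"ry": 0,"rz": 0},
    {"dx": 0,"dy": 0,"dz": 0,"rx": 0,"ry": 0,"rz": 0}
  ]
}}

```text
t: 15.35
tcp_pos: [0.4149, -0.3207, 0.0859]
tool_rot: [0.082, 0.997, -0.001, 0.001]
force: [-0.4, 0.4, -0.3]
finger_gap: 0.0
gripper_force: 0.0
```

```bash
python3 - <<'E'
from h import *
m=np.load('pics/w5m.npy',allow_pickle=True).item();s=sensors.sense()
p=np.array(s['tcp_pos']);b=np.load('pics/box.npy');o,x,y=b[:2],b[2:4],b[4:]
print(s['t'],p,s['force'],'tcp box',((p[:2]-o)@x,(p[:2]-o)@y))
for uv,z in(((165,200),.093),((165,190),.093),((165,178),.081)):
    P=cast(m,[[uv[0]/2.5+90,uv[1]/2.5+150]],z)[0,:2]-o;print(P@x,P@y)
E
```

```text
15.35 [ 0.41492633 -0.32065731  0.08588249] [-0.43372257  0.3754509  -0.32641723] tcp box (np.float64(-0.09639131651525247), np.float64(-0.07960427429717006))
-0.07114777460526425 -0.0788777377294968
-0.07485329479547675 -0.0785351001637727
-0.07398678154725416 -0.08203254068104289
```

{"fn": "move_arm", "kwargs": {
  "targets": [
    {"dx": 0.16,"dy": -0.026,"dz": 0,"rx": 0,"ry": 0,"rz": 0},
    {"dx": 0.16,"dy": -0.026,"dz": 0,"rx": 0,"ry": 0,"rz": 0},
    {"dx": 0.08,"dy": -0.013,"dz": 0,"rx": 0,"ry": 0,"rz": 0},
    {"dx": 0.08,"dy": -0.013,"dz": 0,"rx": 0,"ry": 0,"rz": 0},
    {"dx": 0.04,"dy": -0.006,"dz": 0,"rx": 0,"ry": 0,"rz": 0},
    {"dx": 0.04,"dy": -0.006,"dz": 0,"rx": 0,"ry": 0,"rz": 0},
    {"dx": 0.04,"dy": -0.007,"dz": 0,"rx": 0,"ry": 0,"rz": 0},
    {"dx": 0.04,"dy": -0.007,"dz": 0,"rx": 0,"ry": 0,"rz": 0},
    {"dx": 0,"dy": 0,"dz": 0,"rx": 0,"ry": 0,"rz": 0},
    {"dx": 0,"dy": 0,"dz": 0,"rx": 0,"ry": 0,"rz": 0}
  ]
}}

```text
t: 16.6
tcp_pos: [0.4305, -0.3224, 0.0853]
tool_rot: [0.082, 0.997, 0.0, -0.0]
force: [-3.4, 0.9, 1.6]
finger_gap: 0.0
gripper_force: 1.8
```

{"fn": "move_arm", "kwargs": {
  "targets": [
    {"dx": 0.04,"dy": -0.007,"dz": 0,"rx": 0,"ry": 0,"rz": 0},
    {"dx": 0.04,"dy": -0.007,"dz": 0,"rx": 0,"ry": 0,"rz": 0},
    {"dx": 0.04,"dy": -0.006,"dz": 0,"rx": 0,"ry": 0,"rz": 0},
    {"dx": 0.04,"dy": -0.006,"dz": 0,"rx": 0,"ry": 0,"rz": 0},
    {"dx": 0.04,"dy": -0.007,"dz": 0,"rx": 0,"ry": 0,"rz": 0},
    {"dx": 0.04,"dy": -0.007,"dz": 0,"rx": 0,"ry": 0,"rz": 0},
    {"dx": 0.04,"dy": -0.006,"dz": 0,"rx": 0,"ry": 0,"rz": 0},
    {"dx": 0,"dy": 0,"dz": 0,"rx": 0,"ry": 0,"rz": 0},
    {"dx": 0,"dy": 0,"dz": 0,"rx": 0,"ry": 0,"rz": 0},
    {"dx": 0,"dy": 0,"dz": 0,"rx": 0,"ry": 0,"rz": 0}
  ]
}}

```text
t: 17.85
tcp_pos: [0.4354, -0.3232, 0.0852]
tool_rot: [0.081, 0.997, 0.001, -0.002]
force: [-8.0, -0.4, 5.6]
finger_gap: -0.004
gripper_force: 4.5
```

```bash
python3 - <<'E'
from h import *
im=cams.snapshot('scene');im0=np.load('pics/scene0.npy');s=sensors.sense();print(s['t'],s['tcp_pos'],s['force'])
np.save('pics/s1.npy',im)
d=cv2.absdiff(im,im0).max(2)[175:260,195:325];print('lid region changed px',(d>40).sum())
E
```

```text
17.9 [ 0.43537542 -0.32312346  0.08522258] [-9.11046929 -0.13476596  6.45390842]
lid region changed px 3863
```

```bash
python3 - <<'E'
from h import *
im=cams.snapshot('scene');w=cams.snapshot('wrist');s=sensors.sense();print(s['tcp_pos'],s['force'],s['ft_torque'])
a=cv2.resize(im[130:290,130:350],(800,582),interpolation=cv2.INTER_CUBIC)
a[:300,560:]=cv2.resize(w[150:350],(240,300)) if 0 else a[:300,560:]
cv2.imwrite('pics/s1.png',a[:,:,::-1])
E
```

```text
[ 0.43537174 -0.32315847  0.08522947] [-9.06911511  0.50065694  4.73574622] [-1.87143675e-04  1.50638180e+00  2.07406228e-02]
```

View pics/s1.png

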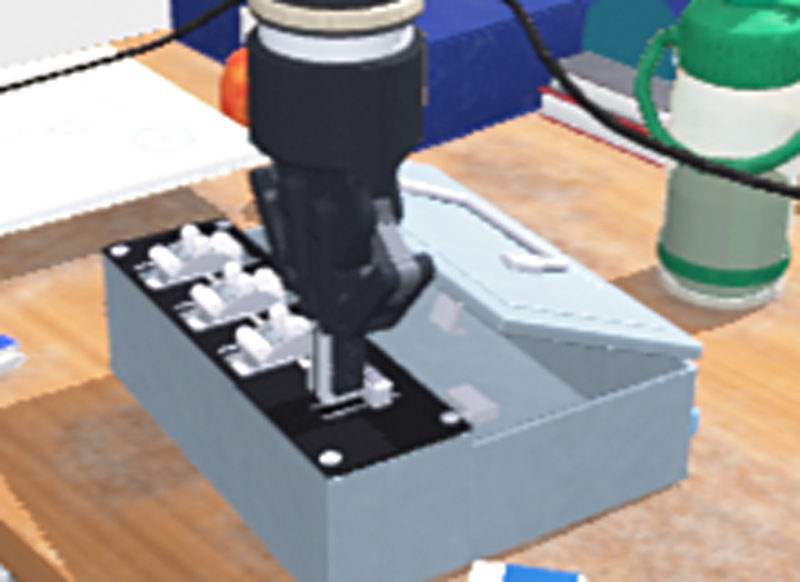

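The lid has sprung up, and the finger is on the tab's end stop. I'll back straight off towards the robot, then go up.

{"fn": "move_arm", "kwargs": {
  "targets": [
    {"dx": -0.2,"dy": 0.033,"dz": 0,"rx": 0,"ry": 0,"rz": 0},
    {"dx": -0.4,"dy": 0.066,"dz": 0,"rx": 0,"ry": 0,"rz": 0},
    {"dx": -0.6,"dy": 0.1,"dz": 0.1,"rx": 0,"ry": 0,"rz": 0},
    {"dx": -0.6,"dy": 0.1,"dz": 0.4,"rx": 0,"ry": 0,"rz": 0},
    {"dx": -0.5,"dy": 0,"dz": 1,"rx": 0,"ry": 0,"rz": 0},
    {"dx": 0,"dy": 0,"dz": 1,"rx": 0,"ry": 0,"rz": 0},
    {"dx": 0,"dy": 0,"dz": 1,"rx": 0,"ry": 0,"rz": 0},
    {"dx": 0,"dy": 0,"dz": 1,"rx": 0,"ry": 0,"rz": 0},
    {"dx": 0,"dy": 0,"dz": 0,"rx": 0,"ry": 0,"rz": 0},
    {"dx": 0,"dy": 0,"dz": 0,"rx": 0,"ry": 0,"rz": 0}
  ]
}}

```text
t: 19.25
tcp_pos: [0.3795, -0.316, 0.1976]
tool_rot: [0.082, 0.997, 0.0, -0.0]
force: [-0.7, 0.2, -1.2]
finger_gap: 0.003
gripper_force: 0.0
```

```bash
python3 - <<'E'
from h import *
im=cams.snapshot('scene');s=sensors.sense();print(s['t'],s['tcp_pos'],s['force'])
cv2.imwrite('pics/s2.png',cv2.resize(im[130:340,110:390,::-1],(800,600),interpolation=cv2.INTER_CUBIC))
E
```

```text
19.3 [ 0.37940276 -0.31576715  0.19715103] [1.00071028 0.18808123 0.37032105]
```

View pics/s2.png

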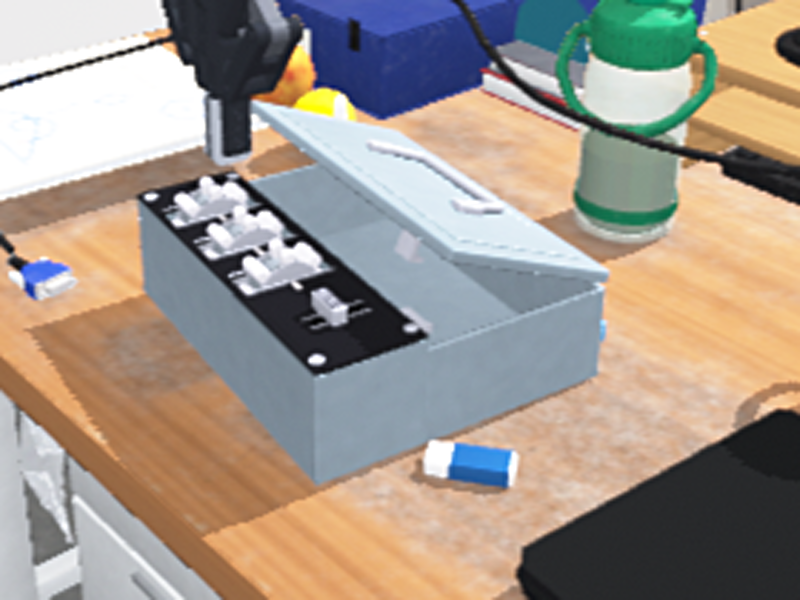

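The lid stands open, the tab is back at rest, and the box corner (318,480) and eraser (470,463) are where they were. I'll let one more second pass, then hand in.

{"fn": "move_arm", "kwargs": {
  "targets": [
    {"dx": 0,"dy": 0,"dz": 0.5,"rx": 0,"ry": 0,"rz": 0},
    {"dx": 0,"dy": 0,"dz": 0,"rx": 0,"ry": 0,"rz": 0},
    {"dx": 0,"dy": 0,"dz": 0,"rx": 0,"ry": 0,"rz": 0},
    {"dx": 0,"dy": 0,"dz": 0,"rx": 0,"ry": 0,"rz": 0},
    {"dx": 0,"dy": 0,"dz": 0,"rx": 0,"ry": 0,"rz": 0},
    {"dx": 0,"dy": 0,"dz": 0,"rx": 0,"ry": 0,"rz": 0},
    {"dx": 0,"dy": 0,"dz": 0,"rx": 0,"ry": 0,"rz": 0},
    {"dx": 0,"dy": 0,"dz": 0,"rx": 0,"ry": 0,"rz": 0},
    {"dx": 0,"dy": 0,"dz": 0,"rx": 0,"ry": 0,"rz": 0},
    {"dx": 0,"dy": 0,"dz": 0,"rx": 0,"ry": 0,"rz": 0}
  ]
}}

```text
t: 20.55
tcp_pos: [0.38, -0.3163, 0.2103]
tool_rot: [0.082, 0.997, -0.0, -0.0]
force: [-0.1, 0.6, 0.4]
finger_gap: 0.001
gripper_force: 0.0
```

```bash
python3 -c "
from station import order
print(order.sign_off())"
```

```text
the job is handed in; nothing more can be done
None
```

The box is open and handed in at about 20.6 s: left wheel flicked 1 click and right wheel 2, tab pushed, lid sprung up by itself, the box and the eraser unmoved by eye in the last picture, and the arm clear (the sign-off gave no verdict).

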